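# Lock a spoon blank in the carving jig with its cam lever

### The job

Clamp the spoon blank in the carving jig with pushes of a fingertip: slide it back to the rail and along it, past the open cam, home against the end stop; then push the arm of the cam lever round until the cam grips the blank tight. Leave it locked and stand clear of everything. Do not pick up or lift the blank, and leave the wax tin, mallet, gouge and scoop where they are.

Things in the scene. Friction and masses are not known exactly. Their poses are not given: they have to be found in the camera images.
- jig: Carving jig screwed to the bench: grey-faced plywood board 260 x 400 x 18 mm (its x, y, z). Origin: centre of its underside. 'Jig' coordinates below are in its frame, in mm: x away from the robot, y left, z up from the bench. Rail, end stop, blank and lever on it are all lower than z = 47; only the brass dome nut on the pivot reaches 59.
- rail_face (a point): Point on the working face of the brown wooden back rail, which stands 22 mm high above the board along its far edge: the face is the plane jig x = 85, from y = -185 to 185.
- stop_face (a point): Middle of the working face of the wooden end stop, a block 22 mm high at the left end of the board: the face is the plane jig y = 150, from x = 29 to 85.
- pivot_axis (a point): Point on the vertical axis about which the cam lever turns (a bolt with a brass dome nut), at half the lever's height: jig x = 4.3, y = 90, z = 33.
- cam_lever (a joint): Angle of the dark wooden cam lever, rad. It turns level and stays where left (friction 0.08 N m). At value q the arm points 162 degrees + q from jig +x towards +y (anticlockwise from above): 0 = open, arm back towards the robot; starts at 0 to 0.5; end of travel 2.3. On a blank that is home the cam touches at about 1.54; 5 N pushed near the tip brings it to 1.59, 10 N (tight) to 1.63, 20 N to 1.68.
- lever_tip (a point): Tip of the lever's arm, 120 mm from the pivot axis, at half height (z = 33). The arm is a straight bar 22 mm wide with a round end, from z = 22 to 44, so 4 mm clear of the board. Locked, it lies nearly parallel to the rail, pointing to jig -y, held by friction.
- cam_center (a point): The round eccentric end of the cam lever: a disc of radius 28 mm, z = 22 to 44, its centre (this point, half-way up) 8 mm off the pivot axis. While the lever is open it leaves a slot at least 57 mm wide to the rail for the 50 mm blank; turned past 1.0 rad it bars the way.
- blank: Spoon blank: loose light brown wooden bar 50 x 170 x 28 mm (its x, y, z), about 0.16 kg, a spoon outline pencilled on top. Origin: centre of its underside; long axis y. At first it lies flat on the board, right (jig -y) of the cam, some 5 to 30 mm off the rail and a little askew. Home, its centre is at jig x = 60, y = 65.
- blank_center (a point): Centre of the blank, half-way up (32 mm above the bench).
- blank_back_left (a point): Half-way up the blank's vertical edge at its +x +y corner (the corner that goes between rail and end stop): jig x = 85, y = 150 when home.
- blank_back_right (a point): Half-way up the blank's vertical edge at its +x -y corner: jig x = 85, y = -20 when home.
- wax_tin: Bystander: round tin with a green lid, 64 mm across, 34 mm high, standing on the front right of the jig board. Origin: centre of its underside.
- mallet: Bystander: wooden mallet lying on the bench left of the jig; head 65 x 115 x 65 mm, handle 190 mm towards its -x. Origin: under the centre of the head.
- gouge: Bystander: carving gouge, about 245 mm long, 28 mm thick, lying on the bench behind the rail. Origin: on the bench under its shank; handle towards its -x.
- scoop: Bystander: small finished wooden scoop, 170 mm long, bowl 52 mm across and 17 mm high, lying on the bench right of the jig. Origin: on the bench under the handle; bowl towards its +x.
Mind the look-alikes: they are no part of the job. What is shaped like the blank but grey or turquoise is not meant.

How it is judged:
On the way, in this order (a step that is already met when the one before it is completed fails the run):
1. the blank is at the rail and the end stop, within 8 mm (y of blank_back_left in the frame of jig above 0.142 m and x of each of blank_back_left, blank_back_right in the frame of jig above 0.077 m), for 0.1 s.
2. the cam lever has been turned and grips the blank (value of joint cam_lever above 1.4 rad and contact force between cam_lever and blank above 5 N), for 0.2 s.
At the end, for the whole second after the job is handed in: The blank lies flat, with its back within 3 mm of the rail at both ends and its left end within 4 mm of the end stop; the cam lever is turned past 1.4 rad and its disc presses on the blank with more than 5 N by itself; the blank is at rest (all of step 2 and y of blank_back_left in the frame of jig above 0.146 m and x of each of blank_back_left, blank_back_right in the frame of jig above 0.082 m and angle between blank's own z axis and vertical below 0.05 rad and linear speed of blank below 0.01 m/s); the robot touches nothing.
It fails at once if the blank was lifted more than 10 mm or tipped up (height (world z) of blank_center above 0.042 m or angle between blank's own z axis and vertical above 0.2 rad).
It fails at once if the wax tin, mallet, gouge or scoop was moved more than 15 mm (distance of any of wax_tin, mallet, gouge, scoop from where it was at the start of the episode above 0.015 m).
It also fails if it takes over 58 s, if anything falls off the work surface, if the arm or the gripper's body presses on something with over 40 N, if the wrist force passes 120 N, or if a joint passes its speed limit or range.

### The arm

A 7-joint arm with a two-finger parallel gripper is mounted at the origin on the work surface. World frame = base frame: x ahead of the robot, y to its left, z up, the work surface at z = 0. Lengths are in m, angles in rad, forces in N, time in s.
With the tool pointing down it reaches from about 0.35 to 0.9 m from the base axis. Payload 8.1 kg.
Tool frame: the origin (TCP) lies at the centre of the arm's flange, where the gripper is bolted on; the fingertips stand 178 mm ahead of it and the grasp point (between the pads) lies 159 mm ahead of it; z points along the fingers, y is the line along which they close (so a half turn about z gives the same grasp; the last joint's range is limited). The gripper opens to 92 mm and grips with 3 to 60 N. Pads are 19 mm wide; open, the fingers measure 130 mm over their backs; the gripper's body (75 mm by 190 mm) begins 47 mm behind the grasp point.
Start: joints at [-1.398, 0.434, 0.025, 1.573, -0.012, 1.134, -0.075], TCP at [0.17, 0.601, 0.405] pointing down, gripper open.
Joint ranges: [-2.62, 2.62], [-0.44, 2.09], [-1.27, 1.32], [0.08, 2.57], [-1.32, 4.46], [0.12, 2], [-2.74, 2.74]. Speed limits (rad/s): [2.22, 2.22, 3.01, 3.01, 3.14, 3.14, 3.14].

### API

Orientations are given as a rotation vector (axis times angle).
In Python, from cell import arm gives the robot as it stands. The module is installed in compiled form; this text tells all that it offers.
- The arm moves only by the shell command python3 -m inch 'ROWS' [FORCE]. ROWS is text: rows parted by semicolons, each of 5 numbers parted by spaces: the shift along the tool's x, y, z in m, then the turn about the tool's z in rad, then the finger opening in m, from 0 to 0.0918. In form: x y z roll fingers; .... A call has 1 to 5 rows; each row is the pose to reach, as a shift and turn from the pose commanded when the call began, along the tool's axes at that moment; what a row does not reach only later rows make up. A row lasts 1/10 s, in which the tool goes at most 50 mm and 8.59 degrees, less where a joint would pass 70% of its speed; a pose out of reach is approached as far as the arm can. A call with a gripper value outside its range is refused whole. The fingers move at their own pace and stop on an object; FORCE is the grip in N (left out, the last holds). Time passes only in rows, so rows that repeat a pose let the fingers close. It gives the time, the measured TCP pose, the force, the opening and the grip force at its end, in the units of the state.
- arm.observe(): the state, without advancing time (a new reading comes with each control period).
- arm.get_image(name): name is "scene" or "top" or "wrist"; returns the picture (480x640x3 uint8, red, green, blue); there is no depth.
- arm.get_calibration(name): a dict with "intrinsics" (3x3 intrinsics, pixels), "pose" (4x4, takes a point from camera to world coordinates). Camera axes: x right, y up, looking along -z (the intrinsics and any distortion apply to the point x, -y, -z); pixel columns grow to the right and rows downward; lengths in m; the calibration is good to about 2 mm. A picture is of the moment at which its call begins: read the wrist's pose just before it. get_calibration takes no time and is no camera call; for the wrist camera it gives the pose at the moment of the call.
- arm.sign_off(): hands the job in; it is judged then, once.
Trained networks look in the newest picture that a camera, given by its name, has taken for a name from the list of things; names that differ only in an ending like _2 or _b are one class to them, and where a whole thing is asked for, a point or a joint stands for the part that bears it (a point fixed in the world has none). Each returns a list of dicts, best first, with "conf" (0 to 1); they miss things now and then, are a little off and sometimes report something else, mostly with a low value. They report only what shows in the picture. A call takes as long as a camera call. They do not tell look-alikes from the thing itself.
- arm.look_for(camera, query): "point" ([row, column] in pixels, amid what is visible of it).
- arm.silhouettes(camera, query): "region" (480x640 bool, what is visible of it) and "point" ([row, column] in pixels, amid what is visible of it).
- arm.place_of(camera, query): "point" ([row, column] in pixels: a listed point, or the origin of a listed thing).
The state is a dict: "clock": time; "joints": joint angles; "dq": joint speeds; "joint_efforts": joint torques, N m; "position": TCP position; "ee_rot": TCP orientation; "force": force on the tool from outside, world axes, zero at the start; "ft_torque": the same for the moment, N m; "width": opening from 0.0 (shut) to 1.0 (fully open); "gripper_force": force on a finger pad.
Only numpy, scipy, OpenCV 4.12 (cv2) and the standard library are available. Lean on these libraries where they do the work, as an engineer would, in place of code of your own. Each camera call takes 0.05 s, during which the arm holds its last target. There are 200 camera calls.

## Working session

There is one attempt and no reset: what is moved stays moved. The work goes in short steps, Python scripts to look and compute and a shell command to move; the robot and the scene stay as the last step left them, time stands still between calls to the robot, and variables do not carry over. Pictures are saved under pics/ and viewed, at most 10 in all, crops included, and the job is handed in when it is done.

```bash
mkdir -p pics; cat > h.py <<'E'
import numpy as np, cv2
from cell import arm
from scipy.spatial.transform import Rotation as R
def ray(cam,pt,z):
    c=arm.get_calibration(cam);K=np.array(c["intrinsics"]);T=np.array(c["pose"])
    r,col=pt
    d=np.linalg.inv(K)@[col,r,1.];d=T[:3,:3]@[d[0],-d[1],-d[2]];o=T[:3,3]
    return o+d*(z-o[2])/d[2]
def save(cam,name):
    im=arm.get_image(cam);cv2.imwrite("pics/"+name,im[:,:,::-1]);return im
E
python3 - <<'E'
from h import *
s=arm.observe();print(s["clock"],s["position"],s["ee_rot"],s["force"],s["width"])
save("top","top1.png")
c=arm.get_calibration("top");print(c)
Z=dict(jig=0,rail_face=.029,stop_face=.029,pivot_axis=.033,lever_tip=.033,cam_center=.033,blank=.018,blank_center=.032,blank_back_left=.032,blank_back_right=.032,wax_tin=.018,mallet=0,gouge=0,scoop=0)
for n,z in Z.items():
    for d in arm.place_of("top",n)[:3]:
        print(n,round(d["conf"],2),np.round(d["point"]),np.round(ray("top",d["point"],z),4))
save("scene","scene1.png")
E
```

```text
0.0 [0.1701791  0.60114368 0.40394372] [-4.32044796e-01 -3.11167082e+00  2.48589969e-03] [-0.25071875  0.04529452  0.31328435] 0.9986283244834928
{'intrinsics': array([[561.73050871,   0.        , 326.3115835 ],
       [  0.        , 561.73050871, 244.82858053],
       [  0.        ,   0.        ,   1.        ]]), 'pose': array([[-0.01511105,  0.98751063, -0.15682608,  0.33596937],
       [-0.99987847, -0.01552529, -0.0014167 ,  0.03689609],
       [-0.00383377,  0.15678562,  0.98762522,  1.2663527 ],
       [ 0.        ,  0.        ,  0.        ,  1.        ]])}
jig 0.62 [230. 336.] [0.57   0.0169 0.    ]
rail_face 0.56 [192. 348.] [ 0.6532 -0.0118  0.029 ]
stop_face 0.65 [195. 277.] [0.6481 0.1483 0.029 ]
pivot_axis 0.73 [230. 334.] [0.5658 0.0219 0.033 ]
pivot_axis 0.71 [223. 297.] [0.5821 0.1033 0.033 ]
lever_tip 0.77 [273. 292.] [0.471  0.1155 0.033 ]
lever_tip 0.37 [148. 326.] [0.7566 0.0362 0.033 ]
cam_center 0.7 [224. 300.] [0.5806 0.0972 0.033 ]
cam_center 0.44 [223. 292.] [0.582  0.1154 0.033 ]
blank 0.9 [216. 373.] [ 0.598  -0.0675  0.018 ]
blank 0.84 [354. 504.] [ 0.2873 -0.345   0.018 ]
blank 0.82 [156. 475.] [ 0.7357 -0.3063  0.018 ]
blank_center 0.75 [150. 482.] [ 0.7452 -0.3199  0.032 ]
blank_center 0.72 [356. 506.] [ 0.2836 -0.3448  0.032 ]
blank_center 0.62 [218. 375.] [ 0.592  -0.0718  0.032 ]
blank_back_left 0.95 [196. 340.] [0.6439 0.007  0.032 ]
blank_back_left 0.85 [334. 471.] [ 0.3324 -0.2719  0.032 ]
blank_back_left 0.84 [124. 457.] [ 0.8098 -0.2655  0.032 ]
blank_back_right 0.89 [212. 412.] [ 0.6029 -0.1538  0.032 ]
blank_back_right 0.82 [166. 517.] [ 0.7063 -0.3983  0.032 ]
blank_back_right 0.55 [347. 547.] [ 0.3015 -0.4353  0.032 ]
mallet 0.84 [192. 197.] [0.6649 0.3376 0.    ]
gouge 0.57 [147. 323.] [0.7694 0.0423 0.    ]
scoop 0.73 [267. 462.] [ 0.4814 -0.2673  0.    ]
```

```bash
python3 -c "
import cv2
im=cv2.imread('pics/top1.png');cv2.imwrite('pics/top1c.png',cv2.resize(im[120:320,180:447],(800,600),interpolation=cv2.INTER_CUBIC))"
```

```text
(no output)
```

View pics/top1.png

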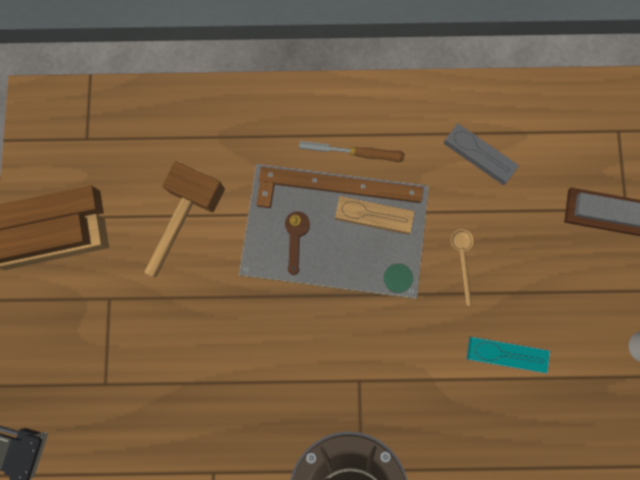

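View pics/top1c.png

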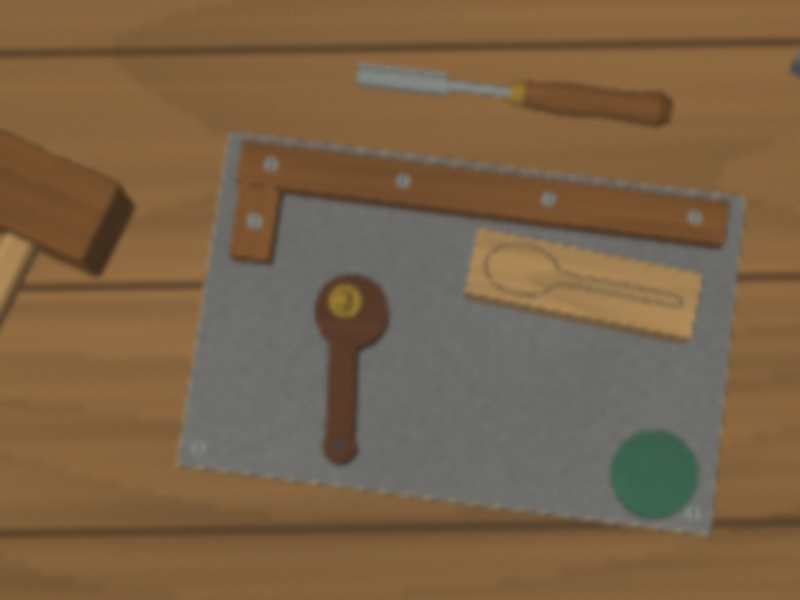

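The top view shows three candidates for the blank. The light-brown one on the jig is at (216,374), a grey one is at (155,480) and a turquoise one is at (354,508). The crop confirms the light-brown one, with the spoon outline, lying just off the rail, so I choose it. The lever's dome nut is at about (220,295) and its tip at about (269,293). The tin is at (278,398).

```bash
cat >> h.py <<'E'
def jig():
    import json;t=json.load(open("jig.json"));return t
def toj(p):
    x,y,a=jig();c,s=np.cos(a),np.sin(a);d=np.array(p)[:2]-[x,y]
    return 1000*np.array([c*d[0]+s*d[1],-s*d[0]+c*d[1]])
def tip():
    s=arm.observe();r=R.from_rotvec(s["ee_rot"]).as_matrix();p=np.array(s["position"])+.178*r[:,2]
    print("t",round(s["clock"],2),"tip jig",np.round(toj(p),1),"z",round(p[2]*1000,1),"toolx-(-jigx) deg",round(np.degrees((np.arctan2(r[1,0],r[0,0])-jig()[2]-np.pi+np.pi)%(2*np.pi)-np.pi),2),"F",np.round(s["force"],1),"w",round(s["width"],2))
E
python3 - <<'E'
from h import *
import json
from scipy.optimize import least_squares
f=800/267
P=[((230,133),(130,200),18),((745,197),(130,-200),18),((179,466),(-130,200),18),((710,534),(-130,-200),18),
((281,193),(85,150),40),((722,246),(85,-185),40),((345,299),(4.3,90),57)]
W=np.array([ray("top",(120+r/3,180+c/f),z/1000)[:2] for (c,r),_,z in P]);J=np.array([j for _,j,_ in P])/1000
g=lambda p:(np.c_[np.cos(p[2])*J[:,0]-np.sin(p[2])*J[:,1]+p[0],np.sin(p[2])*J[:,0]+np.cos(p[2])*J[:,1]+p[1]]-W)
s=least_squares(lambda p:g(p).ravel(),[.57,.017,-.1],loss="soft_l1",f_scale=.003)
json.dump(list(s.x),open("jig.json","w"));print(s.x,np.round(g(s.x)*1000,1))
for n,(c,r),z in [("tip hole",(338,446),44),("disc c",(352,312),44),("nut",(345,299),57),("bl",(477,229),46),("br",(702,270),46),("fl",(465,297),46),("fr",(690,340),46),("tin",(654,474),52)]:
    print(n,np.round(toj(ray("top",(120+r/3,180+c/f),z/1000)),1))
tip()
E
```

```text
[ 0.56739178  0.01828939 -0.14264729] [[ 0.1  1.7]
 [ 0.2 -0.8]
 [-1.1  1.8]
 [-1.5 -0.9]
 [ 2.5 -0.1]
 [ 0.9 -2.5]
 [-0.6  0.5]]
tip hole [-101.5   80.9]
disc c [-1.6 84.2]
nut [ 4.9 89.5]
bl [72.1  0.2]
br [  62.2 -169. ]
fl [19.8  2.6]
fr [   8.8 -165.7]
tin [ -93.6 -149.3]
t 0.8 tip jig [-476.   520.7] z 226.7 toolx-(-jigx) deg -7.63 F [ 0.  -0.1  0.5] w 1.0
```

```bash
python3 -m inch '0 0 0 -0.133 0; 0 0 0 -0.133 0' 20; python3 -m inch '-.15 -.2 0 0 0;-.15 -.2 0 0 0;-.15 -.2 0 0 0;-.15 -.2 0 0 0;-.15 -.2 0 0 0'; python3 -m inch '-.15 -.2 0 0 0;-.15 -.2 0 0 0;-.15 -.2 0 0 0;-.15 -.2 0 0 0;-.15 -.2 0 0 0'; python3 -m inch '-.14 -.19 0 0 0;-.14 -.19 0 0 0;-.14 -.19 0 0 0;-.14 -.19 0 0 0;-.14 -.19 0 0 0'; python3 -c "
from h import *
tip()"
```

```text
clock: 1.0
position: [0.1703, 0.6014, 0.4048]
ee_rot: [-0.221, -3.134, -0.0]
force: [-0.4, 0.3, 0.4]
width: 0.876
gripper_force: 0.0
clock: 1.5
position: [0.2909, 0.3801, 0.4049]
ee_rot: [0.23, 3.133, 0.001]
force: [0.0, -0.1, 0.7]
width: 0.438
gripper_force: 0.0
clock: 2.0
position: [0.4108, 0.1607, 0.4052]
ee_rot: [0.23, 3.132, 0.002]
force: [1.6, 0.5, -0.4]
width: 0.021
gripper_force: 0.0
clock: 2.5
position: [0.5226, -0.0486, 0.4051]
ee_rot: [0.234, 3.131, -0.001]
force: [0.2, -0.4, 0.7]
width: 0.005
gripper_force: 0.0
t 2.5 tip jig [-34.6 -72.6] z 227.1 toolx-(-jigx) deg -0.37 F [ 0.2 -0.4  0.7] w 0.01
```

```bash
python3 - <<'E'
from h import *
im=save("wrist","w1.png")
for n,z in dict(blank_back_left=.032,blank_back_right=.032,blank_center=.032,pivot_axis=.033,lever_tip=.033,stop_face=.029,rail_face=.029,wax_tin=.018).items():
    for d in arm.place_of("wrist",n)[:2]: print(n,round(d["conf"],2),np.round(d["point"]),np.round(toj(ray("wrist",d["point"],z)),1))
E
```

```text
blank_back_left 0.62 [49. 58.] [-191.7 -312.9]
blank_back_right 0.38 [138. 480.] [-111.4   83.8]
pivot_axis 0.59 [254. 480.] [ 2.9 99.2]
lever_tip 0.97 [136. 479.] [-115.5   85.9]
stop_face 0.57 [302. 527.] [ 58.4 159.7]
rail_face 0.49 [255. 478.] [ 4.6 99.9]
wax_tin 0.93 [158. 246.] [ -95.4 -143.6]
```

View pics/w1.png

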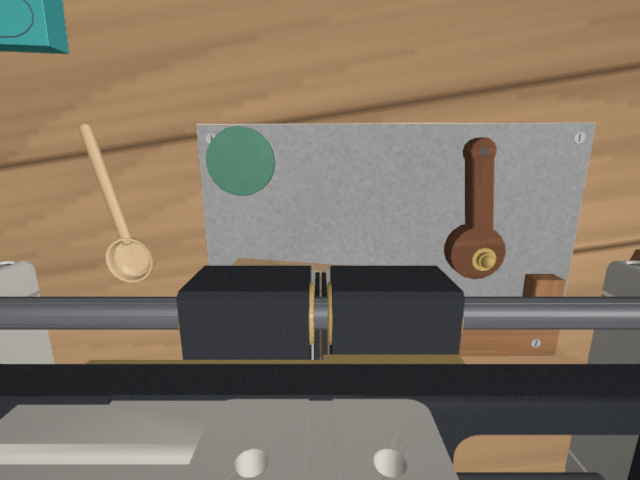

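```bash
python3 - <<'E'
from h import *
for n,(c,r),z in [("FL",(594,124),18),("FR",(198,124),18),("nut",(484,259),57),("hole",(484,152),44),("disc",(475,251),44),("stop fl",(525,276),40),("blank fl",(329,265),46),("blank fr",(236,260),46)]:
    print(n,np.round(toj(ray("wrist",(r,c),z/1000)),1))
E
```

```text
FL [-128.3  205.6]
FR [-128.  -189.3]
nut [ 0.4 92.8]
hole [-101.1   87.1]
disc [-4.  89.1]
stop fl [ 24.3 146. ]
blank fl [ 10.3 -58.5]
blank fr [   5.  -152.6]
```

The wrist view shows the jig square to the tool. The tin is at (158,242), the lever runs from the nut (259,484) to its tip (150,480), and the blank's front edge shows behind the fingers at about (262,280). I'm descending in front of the blank.

```bash
python3 -m inch '0.005 -0.015 .05 0 0;0.005 -0.015 .1 0 0;0.005 -0.015 .15 0 0;0.005 -0.015 .18 0 0;0.005 -0.015 .2 0 0'; python3 -c "
from h import *
tip()"
```

```text
clock: 3.45
position: [0.5136, -0.0583, 0.2023]
ee_rot: [-0.222, -3.131, -0.0]
force: [0.2, -0.7, 0.5]
width: 0.011
gripper_force: 0.0
t 3.45 tip jig [-42.9 -83.5] z 24.3 toolx-(-jigx) deg 0.05 F [ 0.2 -0.7  0.5] w 0.01
```

```bash
python3 -m inch '-.015 0 0 0 0;-.03 0 0 0 0;-.04 0 0 0 0;-.045 0 0 0 0;-.05 0 0 0 0'|grep -E 'clock|force:'; python3 -m inch '-.003 0 0 0 0;-.006 0 0 0 0;-.009 0 0 0 0;-.012 0 0 0 0;-.015 0 0 0 0' |grep -E 'clock|force:';  python3 -c "
from h import *
tip()
save('top','top2.png')
for n,z in dict(blank_back_left=.032,blank_back_right=.032,blank_center=.032).items():
    for d in arm.place_of('top',n)[:3]: print(n,round(d['conf'],2),np.round(d['point']),np.round(toj(ray('top',d['point'],z)),1))
"
```

```text
clock: 3.95
force: [-2.4, -0.2, 1.8]
gripper_force: 0.8
clock: 4.45
force: [-1.8, 0.2, 1.5]
gripper_force: 0.9
t 4.45 tip jig [ 24.  -84.4] z 26.8 toolx-(-jigx) deg -0.02 F [-1.8  0.2  1.5] w 0.01
blank_back_left 0.85 [334. 470.] [-192.4 -319.4]
blank_back_left 0.69 [126. 457.] [ 274. -247.]
blank_back_left 0.44 [193. 338.] [83.7  5.3]
blank_back_right 0.81 [350. 549.] [-205.9 -490.5]
blank_center 0.95 [152. 481.] [ 219.2 -306.9]
blank_center 0.63 [351. 504.] [-218.8 -394.6]
```

```bash
for i in 1; do python3 -m inch '-.002 0 0 0 0;-.004 0 0 0 0;-.006 0 0 0 0'|grep -E 'clock|force:';  python3 -c "
from h import *
tip()"; done; python3 -m inch '-.002 0 0 0 0;-.004 0 0 0 0' |grep -E 'clock|force:'; python3 -c "
from h import *
tip()"
```

```text
clock: 4.95
force: [-14.0, 2.4, 9.8]
gripper_force: 7.1
t 4.95 tip jig [ 27.  -84.3] z 26.3 toolx-(-jigx) deg -0.02 F [-14.    2.4   9.8] w 0.01
clock: 5.15
force: [-26.2, 4.8, 19.9]
gripper_force: 13.3
t 5.15 tip jig [ 26.9 -84.3] z 25.7 toolx-(-jigx) deg -0.03 F [-26.2   4.8  19.9] w 0.01
```

```bash
python3 -m inch '.02 0 0 0 0;.03 0 -.05 0 0;0 -.04 -.05 0 0;-.025 -.08 -.05 0 0;-.025 -.128 -.05 0 0'|grep -E 'clock|force:'; python3 -m inch '0 0 0 0 0'|grep -E 'clock|force:';python3 -c "
from h import *
tip()
save('top','top3.png')
im=cv2.imread('pics/top3.png');cv2.imwrite('pics/top3c.png',cv2.resize(im[120:320,180:447],(800,600),interpolation=cv2.INTER_CUBIC))
"
```

```text
clock: 5.65
force: [0.8, 0.4, -0.7]
gripper_force: 0.0
clock: 5.75
force: [-1.1, -0.7, 0.1]
gripper_force: 0.0
t 5.75 tip jig [  58.6 -222.4] z 77.4 toolx-(-jigx) deg -0.57 F [-1.1 -0.7  0.1] w 0.0
```

View pics/top3c.png

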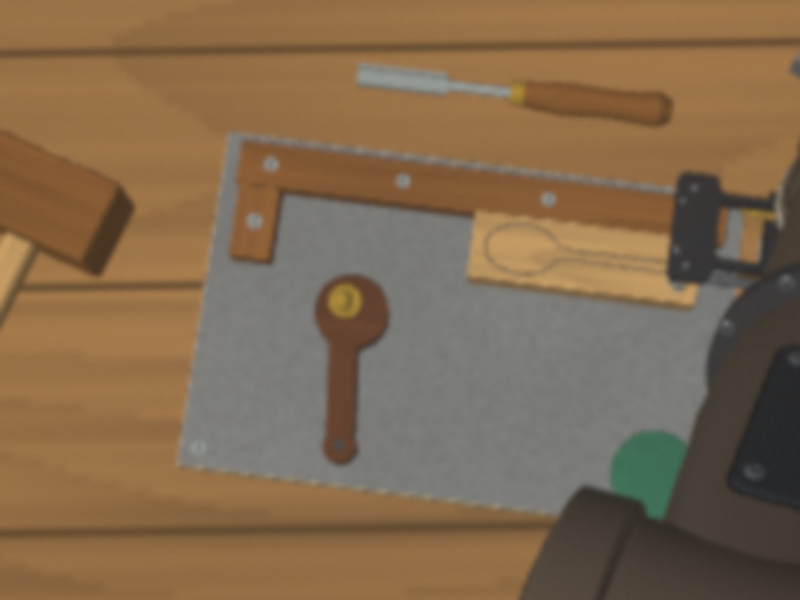

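The blank lies flush against the rail, with its left end at about crop (472,245), jig y≈0. Next I'll descend off its right end and push it along.

```bash
python3 -m inch '0 0 .03 0 0;0 0 .051 0 0;0 .01 .051 0 0;0 .02 .051 0 0;0 .03 .051 0 0'|grep -E 'clock|force:'; python3 -c "
from h import *
tip()"; python3 -m inch '0 .008 0 0 0;0 .016 0 0 0;0 .024 0 0 0;0 .032 0 0 0;0 .04 0 0 0'|grep -E 'clock|force:'; python3 -c "
from h import *
tip()"
```

```text
clock: 6.3
force: [-0.1, -1.2, 0.2]
gripper_force: 0.0
t 6.3 tip jig [  59.7 -180.6] z 26.9 toolx-(-jigx) deg 0.05 F [-0.1 -1.2  0.2] w 0.01
clock: 6.8
force: [-0.5, -1.7, 1.4]
gripper_force: 0.9
t 6.8 tip jig [  58.9 -142. ] z 25.9 toolx-(-jigx) deg -0.03 F [-0.5 -1.7  1.4] w 0.0
```

```bash
python3 -m inch '0 .008 0 0 0;0 .016 0 0 0;0 .024 0 0 0;0 .032 0 0 0;0 .04 0 0 0'|grep -E 'clock|force:'; python3 -m inch '0 .006 0 0 0;0 .012 0 0 0;0 .018 0 0 0;0 .024 0 0 0;0 .03 0 0 0'|grep -E 'clock|force:'; python3 -c "
from h import *
tip()
save('top','top4.png')
im=cv2.imread('pics/top4.png');cv2.imwrite('pics/top4c.png',cv2.resize(im[120:320,180:447],(800,600),interpolation=cv2.INTER_CUBIC))"
```

```text
clock: 7.3
force: [0.7, -1.6, 2.4]
gripper_force: 1.0
clock: 7.8
force: [-0.3, -1.7, 1.8]
gripper_force: 0.9
t 7.8 tip jig [ 58.8 -72. ] z 25.7 toolx-(-jigx) deg -0.02 F [-0.3 -1.7  1.8] w 0.0
```

View pics/top4c.png

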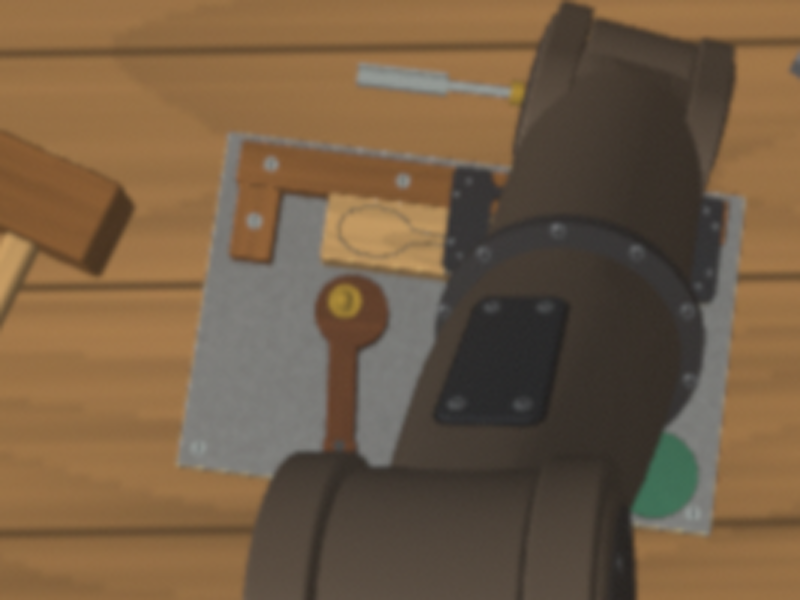

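The blank is tracking the rail past the open cam. Its left end is at crop (325,230), about 35 mm from the stop at (275,230).

```bash
python3 -m inch '0 .006 0 0 0;0 .012 0 0 0;0 .018 0 0 0;0 .024 0 0 0;0 .028 0 0 0'|grep -E 'clock|force:'; python3 -m inch '0 .002 0 0 0;0 .004 0 0 0;0 .006 0 0 0'|grep -E 'clock|force:'; python3 -c "
from h import *
tip()"
```

```text
clock: 8.35
force: [0.4, -0.7, 0.2]
gripper_force: 0.5
clock: 8.65
force: [-0.2, -0.2, -1.4]
gripper_force: 0.4
t 8.65 tip jig [ 58.8 -38.5] z 25.7 toolx-(-jigx) deg -0.03 F [-0.2 -0.2 -1.4] w 0.01
```

```bash
python3 -m inch '0 .002 0 0 0;0 .004 0 0 0;0 .005 0 0 0'|grep -E 'clock|force:'; python3 -c "
from h import *
tip()"
```

```text
clock: 8.95
force: [-0.0, -6.1, 0.2]
gripper_force: 3.3
t 8.95 tip jig [ 58.9 -34.8] z 25.7 toolx-(-jigx) deg -0.07 F [-0.  -6.1  0.2] w 0.0
```

```bash
python3 -m inch '0 .002 0 0 0;0 .004 0 0 0;0 .004 0 0 0'|grep -E 'clock|force:'; python3 -c "
from h import *
tip()"; python3 -m inch '0 -.02 0 0 0;0 -.035 -.03 0 0;0 -.035 -.06 0 0;0 -.04 -.1 0 0'|grep -E 'clock|force:'; python3 -c "
from h import *
tip()
save('top','top5.png')
im=cv2.imread('pics/top5.png');cv2.imwrite('pics/top5c.png',cv2.resize(im[120:320,180:447],(800,600),interpolation=cv2.INTER_CUBIC))
save('wrist','w5.png')"
```

```text
clock: 9.25
force: [-2.6, -13.1, 0.8]
gripper_force: 7.0
t 9.25 tip jig [ 58.9 -34.7] z 25.8 toolx-(-jigx) deg -0.24 F [ -2.6 -13.1   0.8] w 0.01
clock: 9.65
force: [1.2, 0.6, 0.4]
gripper_force: 0.0
t 9.65 tip jig [ 57.8 -69. ] z 125.7 toolx-(-jigx) deg -0.02 F [1.2 0.6 0.4] w 0.01
```

View pics/top5c.png

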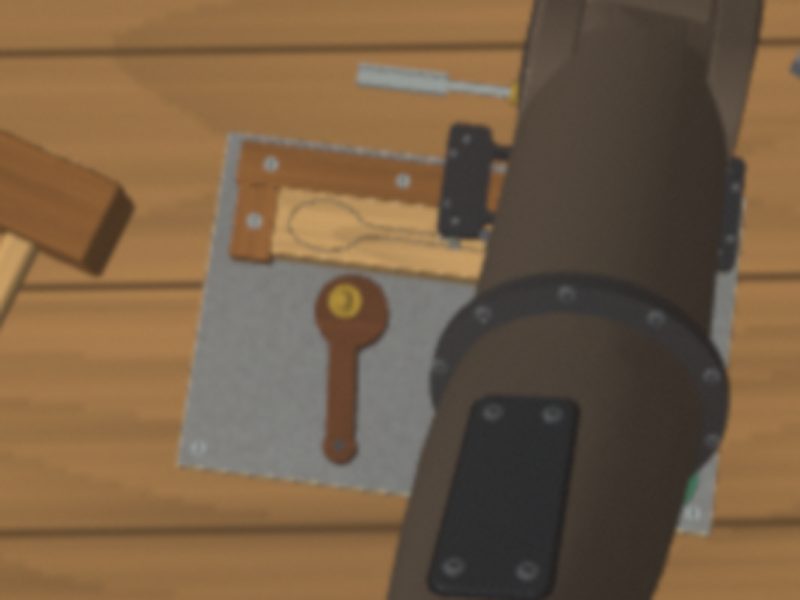

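The blank is home: its back-left corner at crop (278,190) is flush with both rail and stop. The lever is still open, its tip at crop (340,445). Next I'll move to the left of the lever arm.

```bash
python3 -m inch '.15 .2 0 0 0;.15 .2 0 0 0;.15 .2 0 0 0;.15 .2 0 0 0;.15 .2 0 0 0'|grep -E 'clock|force:'; python3 -m inch '0 0 0 0 0'|grep -E clock; python3 - <<'E'
from h import *
tip()
print(np.round(arm.observe()["joints"],2))
for n in ("lever_tip","pivot_axis","cam_center"):
  for d in arm.place_of("wrist",n)[:1]: print(n,d["conf"],toj(ray("wrist",d["point"],.033)))
a,b=9.5,16
for q in range(180,262,8):
    t=np.radians(q);u=np.array([np.cos(t),np.sin(t)]);n=np.array([-u[1],u[0]])
    c=np.array([a,-b]) if q>180 else np.array([0,-b]); h=c@n
    rc=100-c@u
    print(q,np.round(np.array([4.3,90])+rc*u-(11+h)*n,1))
E
```

```text
clock: 10.25
force: [0.8, 0.3, -0.6]
gripper_force: 0.0
clock: 10.35
t 10.35 tip jig [-96.4 138. ] z 125.1 toolx-(-jigx) deg 0.62 F [0.5 0.2 0.5] w 0.0
[-0.72  0.39  0.38  1.97 -0.2   0.81  1.21]
pivot_axis 0.8 [-147.67854901  291.69139675]
cam_center 0.92 [-151.71771952  283.39309127]
180 [-95.7 117. ]
188 [-105.8  103. ]
196 [-104.4   89. ]
204 [-101.    75.4]
212 [-95.8  62.3]
220 [-88.9  50.1]
228 [-80.3  39. ]
236 [-70.2  29.2]
244 [-58.9  20.9]
252 [-46.6  14.3]
260 [-33.4   9.4]
```

```bash
python3 -m inch '0 0 .05 0 0;0 0 .09 0 0;0 0 .099 0 0;.005 -.01 .099 0 0;.008 -.02 .099 0 0'|grep -E 'clock|force:'; python3 -c "
from h import *
tip()"; python3 -m inch '0 -.005 0 0 0;0 -.01 0 0 0;0 -.015 0 0 0;0 -.02 0 0 0;0 -.025 0 0 0'|grep -E 'clock|force:'; python3 -c "
from h import *
tip()"
```

```text
clock: 11.0
force: [1.1, 1.0, -0.7]
gripper_force: 0.5
t 11.0 tip jig [-98.4 109.4] z 27.8 toolx-(-jigx) deg -0.08 F [ 1.1  1.  -0.7] w 0.01
clock: 11.5
force: [-0.2, 0.5, -0.3]
gripper_force: 0.5
t 11.5 tip jig [-98.8  85.5] z 27.0 toolx-(-jigx) deg 0.0 F [-0.2  0.5 -0.3] w 0.0
```

```bash
python3 -m inch '-.001 -.012 0 0 0;-.004 -.023 0 0 0;-.01 -.035 0 0 0;-.019 -.047 0 0 0;-.029 -.056 0 0 0'|grep -E 'clock|force:'; python3 -c "
from h import *
tip()
save('top','top6.png')
im=cv2.imread('pics/top6.png');cv2.imwrite('pics/top6c.png',cv2.resize(im[120:320,180:447],(800,600),interpolation=cv2.INTER_CUBIC))"
```

```text
clock: 12.0
force: [-1.0, 1.3, -0.2]
gripper_force: 0.6
t 12.0 tip jig [-70.   27.7] z 26.6 toolx-(-jigx) deg -0.09 F [-1.   1.3 -0.2] w 0.01
```

View pics/top6c.png

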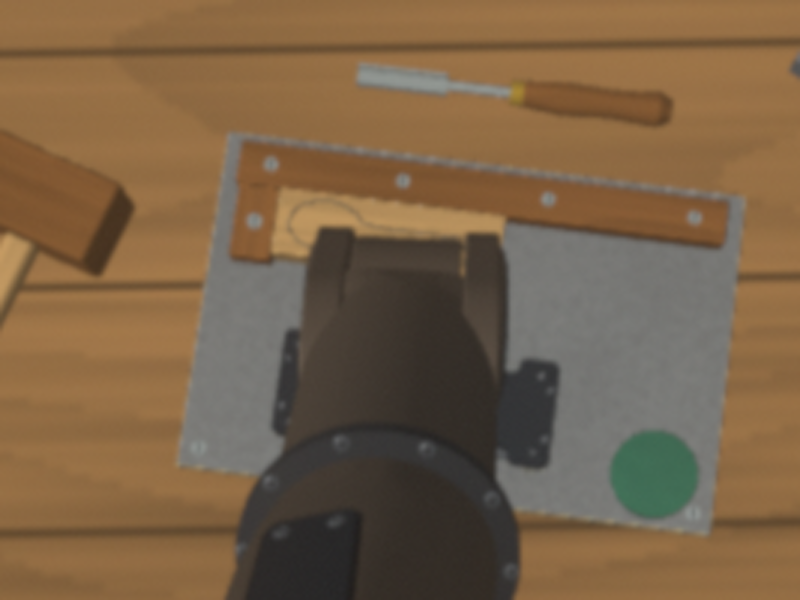

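The arm hides the lever, but the contact force shows it turning. The blank is still home, its corner at crop (278,190), and the tin hasn't moved. I'll keep going round the arc.

```bash
python3 -m inch '-.006 -.004 0 0 0;-.011 -.007 0 0 0;-.016 -.010 0 0 0;-.02 -.012 0 0 0'|grep -E 'clock|force:'; python3 -c "
from h import *
tip()"; python3 -m inch '-.002 -.001 0 0 0;-.004 -.002 0 0 0;-.006 -.002 0 0 0'|grep -E 'clock|force:'; python3 -c "
from h import *
tip()"
```

```text
clock: 12.45
force: [-1.4, 0.6, -1.0]
gripper_force: 0.6
t 12.45 tip jig [-50.   17.6] z 26.6 toolx-(-jigx) deg 0.01 F [-1.4  0.6 -1. ] w 0.0
clock: 12.75
force: [-3.0, 0.9, -0.0]
gripper_force: 1.3
t 12.75 tip jig [-44.6  15.6] z 26.6 toolx-(-jigx) deg -0.0 F [-3.   0.9 -0. ] w 0.0
```

```bash
python3 -m inch '-.002 0 0 0 0;-.004 0 0 0 0'|grep -E 'clock|force:'; python3 -c "
from h import *
tip()"; python3 -m inch '-.002 0 0 0 0;-.003 0 0 0 0'|grep -E 'clock|force:'; python3 -c "
from h import *
tip()"
```

```text
clock: 12.95
force: [-7.4, 0.1, 2.0]
gripper_force: 3.5
t 12.95 tip jig [-41.7  15.6] z 26.3 toolx-(-jigx) deg -0.0 F [-7.4  0.1  2. ] w 0.01
clock: 13.15
force: [-10.4, -0.3, 4.9]
gripper_force: 4.8
t 13.15 tip jig [-40.   15.1] z 26.1 toolx-(-jigx) deg -0.02 F [-10.4  -0.3   4.9] w 0.01
```

```bash
python3 -m inch '-.002 0 0 0 0;-.004 0 0 0 0;-.005 0 0 0 0'|grep -E 'clock|force:'; python3 -c "
from h import *
tip()"; python3 -m inch '-.002 0 0 0 0;-.003 0 0 0 0;-.003 0 0 0 0'|grep -E 'clock|force:'; python3 -c "
from h import *
tip()"
```

```text
clock: 13.45
force: [-18.1, -1.5, 9.2]
gripper_force: 8.1
t 13.45 tip jig [-37.6  14.4] z 25.6 toolx-(-jigx) deg -0.05 F [-18.1  -1.5   9.2] w 0.0
clock: 13.75
force: [-19.2, -0.4, 9.3]
gripper_force: 9.0
t 13.75 tip jig [-35.9  14. ] z 25.3 toolx-(-jigx) deg -0.06 F [-19.2  -0.4   9.3] w 0.0
```

```bash
python3 -m inch '.01 0 0 0 0;.03 .005 0 0 0;.045 .01 0 0 0;.045 .01 -.05 0 0;.045 .01 -.1 0 0'|grep -E 'clock|force:'; python3 -m inch '0 0 -.05 0 0;.03 .04 -.1 0 0;.06 .08 -.1 0 0;.09 .12 -.1 0 0;.12 .16 -.1 0 0'|grep -E 'clock|force:'; python3 -m inch '0 .2 0 0 0;0 .2 0 0 0;0 .2 0 0 0;0 .2 0 0 0;0 .2 0 0 0'|grep -E 'clock|force:'; python3 -m inch '0 0 0 0 0;0 0 0 0 0;0 0 0 0 0'|grep clock; python3 -c "
from h import *
tip()
save('top','top7.png')
im=cv2.imread('pics/top7.png');cv2.imwrite('pics/top7c.png',cv2.resize(im[120:320,180:447],(800,600),interpolation=cv2.INTER_CUBIC))"
```

```text
clock: 14.25
force: [1.4, 0.5, 0.7]
gripper_force: 0.0
clock: 14.75
force: [0.5, -0.0, -0.6]
gripper_force: 0.0
clock: 15.25
force: [-0.0, 0.1, 0.0]
gripper_force: 0.0
clock: 15.55
t 15.55 tip jig [-183.7  371.6] z 227.0 toolx-(-jigx) deg -0.13 F [-0.4 -0.7  0.2] w 0.01
```

View pics/top7c.png

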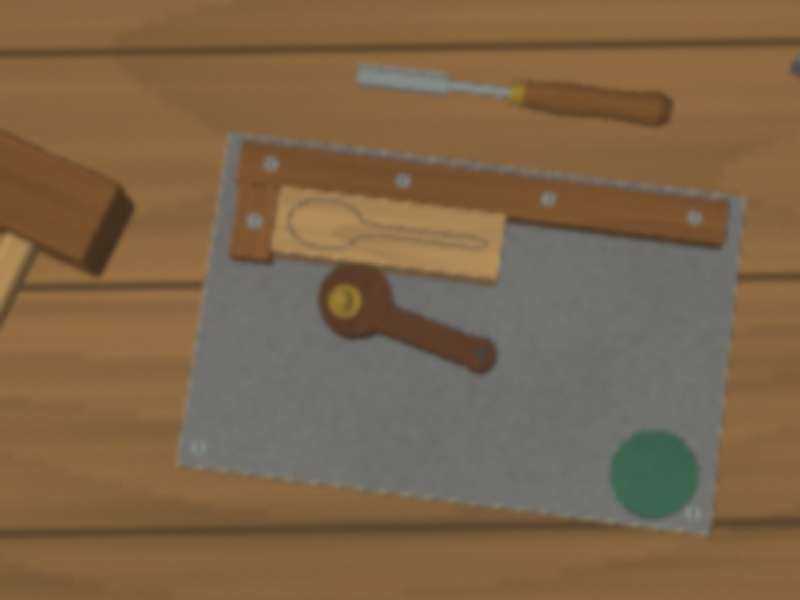

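The lever is locked, its tip at crop (482,355). The disc presses on the blank, which is flush with the rail and the stop at (278,190). One check of the angle, then hand in.

```bash
python3 - <<'E'
from h import *
f=800/267
p=toj(ray("top",(120+352/3,180+480/f),.044)); v=p-toj(ray("top",(120+299/3,180+345/f),.057))
q=np.radians((np.degrees(np.arctan2(v[1],v[0]))%360)-162);print("q",q,v)
for n,(c,r) in [("bl",(280,186)),("br",(506,214))]: print(n,toj(ray("top",(120+r/3,180+c/f),.046)))
if q>1.55: print(arm.sign_off())
E
```

```text
q 1.6533504576843832 [ -24.28710084 -102.98251382]
bl [ 86.21606753 150.40041352]
br [ 86.20096223 -19.80362859]
the job is handed in; nothing more can be done
None
```

I handed the job in with the blank home against the rail and end stop, the cam lever locked at about 1.65 rad (past the 1.63 "tight" mark), and the arm standing clear; sign-off gave no verdict.

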